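# Take the washed prep kit apart and lay out the station

### The arm

A 6-joint arm with a two-finger parallel gripper is mounted at the origin on the work surface. World frame = base frame: x ahead of the robot, y to its left, z up, the work surface at z = 0. Lengths are in mm, angles in degrees, forces in N, time in s.
With the tool pointing down it reaches from about 300 to 850 mm from the base axis. Payload 4.2 kg.
Tool frame: the origin (TCP) lies between the finger pads; the fingertips stand 22 mm ahead of it and the grasp point (between the pads) lies 3 mm ahead of it; z points along the fingers, y is the direction in which the jaws open and shut (so a half turn about z gives the same grasp; the last joint's range is limited). The gripper opens to 91 mm and grips with 3 to 60 N. Pads are 32 mm wide; open, the fingers measure 118 mm over their backs; the gripper's body (76 mm by 178 mm) begins 60 mm behind the grasp point.
Start: joints at [-64.916, 18.312, 89.639, -0, 72.044, -1.146], TCP at [254.141, -515.804, 235.976] pointing down, gripper open.
Joint ranges: [-177.97, 177.97], [-48.28, 115.42], [12.27, 149.76], [-77.06, 257.06], [2.81, 150.46], [-146.56, 146.56]. Speed limits (degrees/s): [147.25, 147.25, 180, 180, 180, 180].

### API

Orientations are given as [roll, pitch, yaw] about the fixed x, y, z axes, in that order (R = Rz(yaw) Ry(pitch) Rx(roll)).
In Python, from workcell import * gives the robot as it stands.
- The arm moves only by the shell command python3 -m jog 'ROWS' [OPENING] [FORCE]. ROWS is text: rows parted by semicolons, each of 6 numbers parted by spaces: the shift along the tool's x, y, z in units of 0.5 m (1.0 is 0.5 m), then the turn, a rotation vector about the tool's x, y, z in units of pi/2 rad (1.0 is pi/2 rad). A call has 1 to 20 rows; each row is the pose to reach, as a shift and turn from the pose measured when the call began, along the tool's axes at that moment; what a row does not reach only later rows make up. A row lasts 1/12 s, in which the tool goes at most 41.7 mm and 7.16 degrees, less where a joint would pass 70% of its speed; a pose out of reach is approached as far as the arm can. A call with a number of a shift or a turn outside -1 to 1 is refused whole. A call with a gripper value outside its range is refused whole. OPENING is the opening, from -1 (shut) to 1 (fully open), set as the call begins (- or left out, the last holds). The fingers move at their own pace and stop on an object; FORCE is the grip in N (left out, the last holds). Time passes only in rows, so rows that repeat a pose let the fingers close. It gives the time, the measured TCP pose, the force and the opening at its end, in the units of the state.
- state(): the state, without advancing time (a new reading comes with each control period).
- grab_frame(name): name is "side" or "top"; returns the picture (480x640x3 uint8, red, green, blue); there is no depth.
- calibration(name): a dict with "mtx" (3x3 intrinsics, pixels), "distortion" ([k1, k2, p1, p2, k3] as OpenCV has them; the pictures are not rectified), "rvec" (rotation vector, rad) and "tvec" (3), from world to camera coordinates, as OpenCV has them. Camera axes: x right, y down, z forward; pixel columns grow to the right and rows downward; lengths in mm; the calibration is good to about 2 mm. A picture is of the moment at which its call begins. calibration takes no time and is no camera call.
- job_done(): hands the job in, once; it reports no verdict.
Trained networks look in the newest picture that a camera, given by its name, has taken for a name from the list of things; names that differ only in an ending like _2 or _b are one class to them, and where a whole thing is asked for, a point or a joint stands for the part that bears it (a point fixed in the world has none). Each returns a list of dicts, best first, with "confidence" (0 to 1); they miss things now and then, are a little off and sometimes report something else, mostly with a low value. They report only what shows in the picture. A call takes as long as a camera call. They do not tell look-alikes from the thing itself.
- spot_in(query, camera): "rect" ([left, top, right, bottom] in pixels, round what is visible of it).
- tip_of(query, camera): "location" ([column, row] in pixels: a listed point, or the origin of a listed thing).
The state is a dict: "time_s": time; "qpos": joint angles; "qvel": joint speeds; "effort": joint torques, N m; "ee_pos": TCP position; "ee_rot": TCP orientation; "force": force on the tool from outside, world axes, zero at the start; "torque": the same for the moment, N m; "gripper_width": finger opening in mm.
Only numpy, scipy, OpenCV 4.12 (cv2) and the standard library are available. Lean on these libraries where they do the work, as an engineer would, in place of code of your own. Each camera call takes 0.05 s, during which the arm holds its last target. There are 200 camera calls.

### The job

Take the stack of prep kit apart: slide the blue slicer insert upright down the guides of its grey holder until it stands fully home on the base plate, and set each lidded tub flat on the mat of its own colour, centred and lined up with it. Keep the tubs upright all the time, and do not disturb the salt jar or the small steel bowl.

Things in the scene. Friction and masses are not known exactly. Their poses are not given: they have to be found in the camera images.
- red_tub: closed white food tub with a red lid, 200 long (x) x 62 wide (y) x 42 high (z) mm, lid fixed; at first at the bottom of the stack, flat on the worktop. Origin: centre of its underside; x along its length, z up. 0.15 to 0.6 kg; gripped across its 62 mm width.
- yellow_tub: closed white food tub with a yellow lid, 142 long (x) x 62 wide (y) x 42 high (z) mm, lid fixed; at first on the red tub, roughly centred and lined up with it. Origin: centre of its underside; x along its length, z up. 0.15 to 0.6 kg; gripped across its 62 mm width.
- green_tub: closed white food tub with a green lid, 86 long (x) x 62 wide (y) x 42 high (z) mm, lid fixed; at first on the yellow tub, roughly centred and lined up with it. Origin: centre of its underside; x along its length, z up. On its lid two green ribs along x (60 long, 4 thick, 12 high, 11 apart) hold the slicer insert. 0.15 to 0.6 kg; gripped across its 62 mm width.
- insert: slicer insert: upright blue plate 110 long (x) x 8 thick (y) x 80 high (z) mm, with a black grip bar 50 long x 14 thick at the middle of its top edge (z 60 to 84 mm above the origin). Origin: centre of its lower edge; x along its length, z up. At the start it stands loose on the lid of the green tub, between the two ribs, on top of the stack. About 0.1 kg; gripped across the 14 mm bar.
- red_mat: flat red mat fixed on the worktop, 226 long (x) x 88 wide (y) x 4 thick (z) mm: 13 mm larger all round than the red tub. Origin: centre of its underside; x along its length.
- yellow_mat: flat yellow mat fixed on the worktop, 168 long (x) x 88 wide (y) x 4 thick (z) mm: 13 mm larger all round than the yellow tub. Origin: centre of its underside; x along its length.
- green_mat: flat green mat fixed on the worktop, 112 long (x) x 88 wide (y) x 4 thick (z) mm: 13 mm larger all round than the green tub. Origin: centre of its underside; x along its length.
- holder: insert holder, fixed: steel base 150 (x) x 60 (y) x 6 thick mm, with a grey upright guide at each end, slots facing each other along x, open on top. Slots 13 mm wide (y), 119 between their end walls (x), straight to 56 mm height, flared to 25 mm wide at 68. Seated, the plate stands on the base, 6 mm over the origin, x along x (either way round). Origin: centre of the underside, z up.
- salt_jar: bystander: glass jar with a steel lid, 52 mm diameter, 62 mm high, loose. Origin: centre of its underside.
- bowl: bystander: small steel bowl, 76 mm diameter, 36 mm high, loose. Origin: centre of its underside.
There are look-alikes about, which are no part of the job. Leave any orange look-alike of the holder alone.

How it is judged:
By the outcome, as a careful person would: the job done as asked, in the order asked, and still so for the second after the job is handed in, with the robot touching nothing.
It also fails if it takes over 128 s, if anything falls off the work surface, if the arm or the gripper's body presses on something with over 40 N, if the wrist force passes 120 N, or if a joint passes its speed limit or range.

## Working session

There is one attempt and no reset: what is moved stays moved. The work goes in short steps, Python scripts to look and compute and a shell command to move; the robot and the scene stay as the last step left them, time stands still between calls to the robot, and variables do not carry over. Pictures are saved under pics/ and viewed, about 12 in all and at most 16, crops included, and the job is handed in when it is done.

```bash
mkdir -p pics; ls
python3 - <<'E'
from workcell import *
import cv2
for n in("top","side"):
    im=grab_frame(n); cv2.imwrite(f"pics/{n}0.png",im[:,:,::-1]); print(n,calibration(n))
    for q in("red_tub","yellow_tub","green_tub","insert","red_mat","yellow_mat","green_mat","holder","salt_jar","bowl"):
        print(q,[(d["location"],d["confidence"]) for d in tip_of(q,n)][:3],[(d["rect"],d["confidence"]) for d in spot_in(q,n)][:3])
print(state())
E
```

```text
pics
top {'mtx': array([[532.0192881 ,   0.        , 320.58822472],
       [  0.        , 532.0192881 , 248.21025363],
       [  0.        ,   0.        ,   1.        ]]), 'distortion': array([0.01702479, 0.        , 0.        , 0.        , 0.        ]), 'rvec': array([ 2.15304678, -2.11292029,  0.17485057]), 'tvec': array([  65.12665969,  546.20758002, 1397.60013918])}
red_tub [([422.0, 218.5], 0.91)] [([411.2, 219.5, 428.2, 250.6], 0.9), ([332.4, 180.0, 350.2, 200.4], 0.52)]
yellow_tub [([423.2, 220.2], 0.72), ([425.2, 211.3], 0.58)] [([410.4, 181.8, 446.7, 238.4], 0.88)]
green_tub [([427.9, 210.6], 0.93)] [([413.7, 189.0, 445.0, 227.3], 0.67)]
insert [([430.2, 201.4], 0.6)] [([425.1, 175.7, 442.6, 222.1], 0.95)]
red_mat [([232.1, 319.4], 0.96)] [([207.9, 278.3, 257.2, 362.4], 0.93)]
yellow_mat [([346.0, 272.8], 0.68)] [([322.5, 241.7, 372.9, 307.6], 0.91)]
green_mat [([466.4, 327.1], 0.74)] [([443.8, 300.3, 487.8, 350.8], 0.74)]
holder [([162.9, 299.8], 0.93), ([280.0, 222.1], 0.88)] [([147.2, 270.4, 180.1, 331.0], 0.79), ([266.9, 193.6, 293.4, 252.1], 0.59)]
salt_jar [([344.4, 19
[... 1393 characters left out ...]
 0.64)] [([319.0, 279.7, 356.8, 306.6], 0.69)]
{'time_s': 2.1, 'qpos': array([-6.49169925e+01,  1.83114155e+01,  8.96383217e+01, -1.03009892e-03,
        7.20446802e+01, -1.14796003e+00]), 'qvel': array([ 0.03008994, -0.06225301, -0.10852185, -0.09414704, -0.04504232,
       -0.07395731]), 'effort': array([ 3.77845595e-05, -4.12346613e+01, -2.32226658e+01,  7.28216465e-02,
        3.77582700e-02,  2.61443219e-06]), 'ee_pos': array([ 254.12867595, -515.81132503,  235.98539151]), 'ee_rot': array([1.79994438e+02, 1.09160723e-03, 2.62312850e+01]), 'force': array([-0.19396606,  0.97855138,  0.39482995]), 'torque': array([ 0.02350216, -0.00890133,  0.01936985]), 'gripper_width': 91.13126554904592}
```

View pics/top0.png

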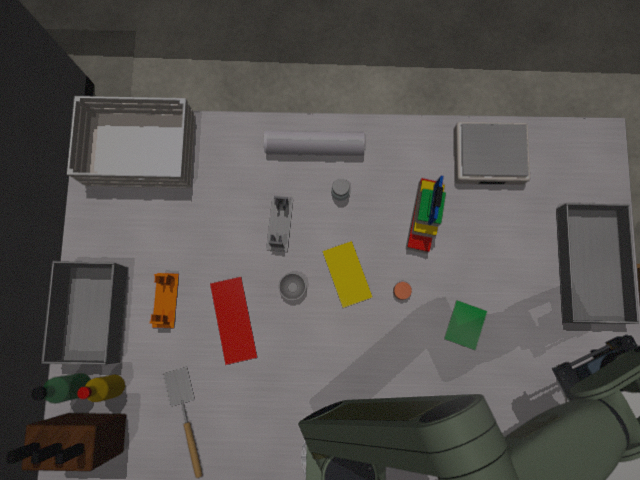

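View pics/side0.png

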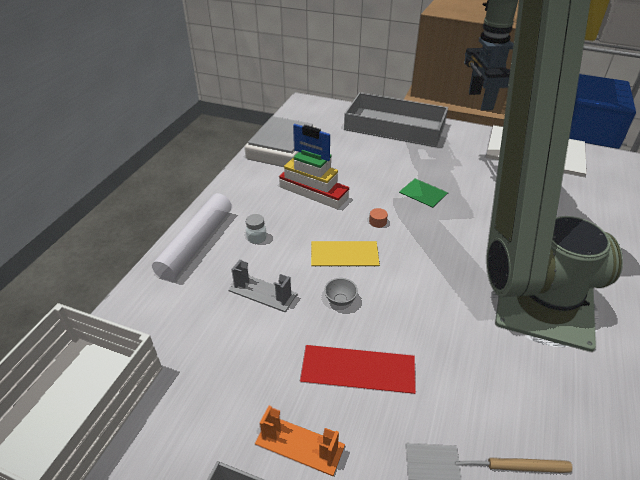

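Candidates. Insert: blue plate on the stack, top (437,199) / side (311,142). Holder: grey at top (280,222) / side (264,292), with the orange look-alike at top (165,300) / side (300,440), which I leave alone. The orange disc at top (402,291) is a distractor. I choose the grey holder and the stack, and check both in a close crop.

```bash
cat > h.py <<'E'
from workcell import *
import cv2, numpy as np
from scipy.optimize import least_squares, minimize
CAL={n:calibration(n) for n in("top","side")}
def proj(P,n):
    c=CAL[n]; return cv2.projectPoints(np.float64(P).reshape(-1,3),c["rvec"],c["tvec"],c["mtx"],c["distortion"])[0][:,0]
def ray(uv,n):
    c=CAL[n]; R=cv2.Rodrigues(c["rvec"])[0]
    x=cv2.undistortPoints(np.float64(uv).reshape(-1,1,2),c["mtx"],c["distortion"])[:,0]
    return -R.T@c["tvec"], np.c_[x,np.ones(len(x))]@R
def onplane(uv,n,z):
    o,d=ray(uv,n); return o+d*((z-o[2])/d[:,2])[:,None]
HSV=dict(red=[((0,150,60),(7,255,255)),((173,150,60),(180,255,255))],yellow=[((20,130,60),(33,255,255))],green=[((45,120,40),(85,255,255))],blue=[((105,120,30),(130,255,255))])
def mask(im,col,rect):
    h=cv2.cvtColor(im,cv2.COLOR_RGB2HSV); m=sum(cv2.inRange(h,*r) for r in HSV[col]); k=np.zeros_like(m); l,t,r,b=map(int,rect); k[t:b,l:r]=m[t:b,l:r]
    return k
def rectfit(m,n,z):
    "minAreaRect of largest blob on plane z: centre, (long,short), yaw of long axis"
    c=max(cv2.findContours(m,0,cv2.CHAIN_APPROX_NONE)[0],key=cv2.contourArea)
    p=onplane(c[:,0].astype(float),n,z)[:,:2].astype(np.float32)
    ctr,(w,h),a=cv2.minAreaRect(p)
    if w<h: w,h,a=h,w,a+90
    return np.round(ctr,1),(round(w,1),round(h,1)),round((a+90)%180-90,1)
def crop(im,rect,s):
    l,t,r,b=rect; return cv2.resize(im[t:b,l:r,::-1],None,fx=s,fy=s,interpolation=cv2.INTER_CUBIC)
E
python3 - <<'E'
from h import *
T=cv2.imread("pics/top0.png")[:,:,::-1].copy(); S=cv2.imread("pics/side0.png")[:,:,::-1].copy()
for c,rt,rs in(("red",(200,270,265,370),(290,335,425,400)),("yellow",(315,235,380,312),(300,232,390,272)),("green",(438,295,495,355),(395,172,450,212))):
    print(c,rectfit(mask(T,c,rt),"top",4),rectfit(mask(S,c,rs),"side",4))
for n,rs in(("top",(400,165,460,255)),("side",(275,115,355,210))):
    I=T if n=="top" else S
    print(n,"green lid",rectfit(mask(I,"green",rs),n,126))
print("holder",onplane([[280,222]],"top",0),onplane([[264.2,294.4]],"side",0),"stack",onplane([[422,218.5]],"top",0),onplane([[316,191]],"side",0))
print("jar",onplane([[344,191]],"top",0),onplane([[257,236]],"side",0),"bowl",onplane([[291,287]],"top",30),onplane([[341,290]],"side",30))
a=crop(T,(260,188,300,258),6);b=crop(S,(222,255,302,315),5)
cv2.imwrite("pics/hold.png",np.hstack([np.vstack([a,np.zeros((0,a.shape[1],3),np.uint8)]),np.vstack([b,np.zeros((120,400,3),np.uint8)])]))
a=crop(T,(400,170,455,255),6);b=crop(S,(275,118,355,210),5)
cv2.imwrite("pics/stack.png",np.hstack([a,np.vstack([b,np.zeros((50,400,3),np.uint8)])]))
E
```

```text
red (array([349.6, 311. ]), (223.3, 86.3), 13.7) (array([349.2, 310.5]), (223.8, 87.5), 13.7)
yellow (array([481.9,   1.5]), (166.5, 87.2), 20.5) (array([481.5,   1. ]), (166.6, 87.4), 20.7)
green (array([ 369.8, -329.3]), (84.4, 65.2), 70.8) (array([ 349.1, -320.9]), (110.5, 88.1), -18.6)
top green lid (array([ 651. , -193.7]), (84.5, 28.5), -9.3)
side green lid (array([ 648.7, -197. ]), (88.5, 52.0), -9.0)
holder [[625.44356567 191.5900706    0.        ]] [[611.5337295  195.31328725   0.        ]] stack [[ 642.9686205  -209.08918391    0.        ]] [[ 6.42059595e+02 -2.21520390e+02  1.13686838e-13]]
jar [[719.15183898  12.00876648   0.        ]] [[716.15534594  17.45725514   0.        ]] bowl [[439.47253391 153.59342701  30.        ]] [[442.12879909 145.79058137  30.        ]]
```

View pics/hold.png

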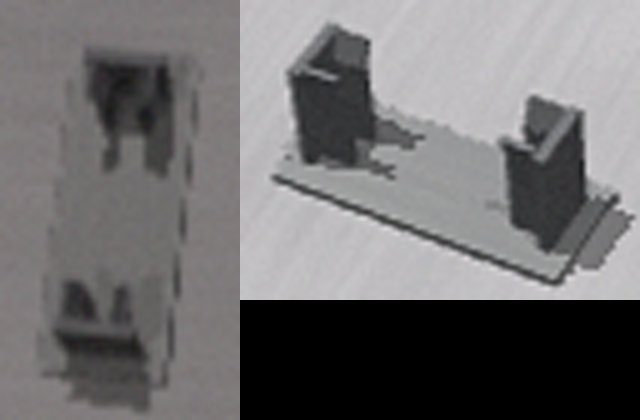

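View pics/stack.png

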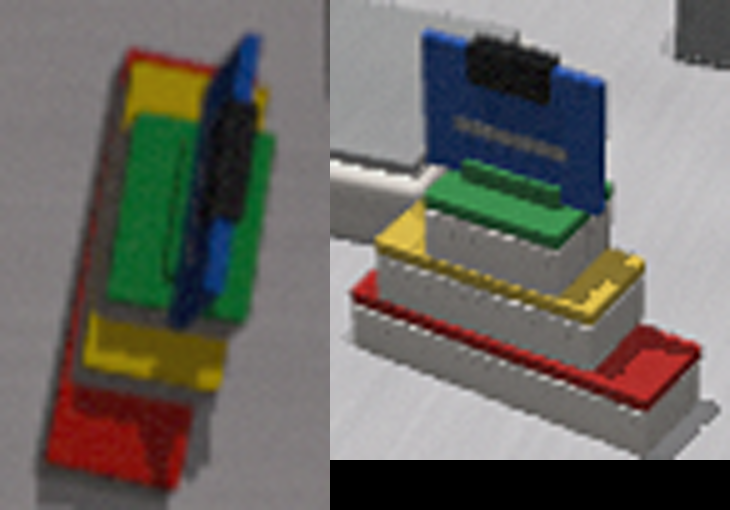

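```bash
cat >> h.py <<'E'
def loc(P,q):
    x,y,yaw,z=q; a=np.radians(yaw); c,s=np.cos(a),np.sin(a); P=np.float64(P)
    return P@np.array([[c,s,0],[-s,c,0],[0,0,1]])+[x,y,z]
def fit(obs,q0,z):
    "obs: list (cam,uv,local point)"
    f=lambda q:np.ravel([proj(loc([p],[*q,z]),n)[0]-uv for n,uv,p in obs])
    r=least_squares(f,q0,loss="soft_l1",x_scale=[1,1,1]); return r.x,np.round(r.fun.reshape(-1,2),1)
def box(lx,ly,z0,z1): return np.array([[a*lx/2,b*ly/2,z] for z in(z0,z1) for a,b in((-1,-1),(1,-1),(1,1),(-1,1))])
def wire(im,n,B,q,rect,s,col):
    for e in [(0,1),(1,2),(2,3),(3,0),(4,5),(5,6),(6,7),(7,4),(0,4),(1,5),(2,6),(3,7)]:
        p=((proj(loc(B[list(e)],q),n)-rect[:2]+.5)*s-.5).round().astype(int); cv2.line(im,tuple(map(int,p[0])),tuple(map(int,p[1])),col,1)
E
python3 - <<'E'
from h import *
for n in CAL: print(n,"cam at",ray([[320,240]],n)[0])
t=lambda x,y:np.array([260+(x+.5)/6-.5,188+(y+.5)/6-.5]); s=lambda x,y:np.array([222+(x-240+.5)/5-.5,255+(y+.5)/5-.5])
# holder: yaw ~ near 0 expected (long axis roughly vertical in top image = world x)
b=dict(fl=(75,30,6),fr=(75,-30,6),nl=(-75,30,6),nr=(-75,-30,6))
obs=[("top",t(42,372),b["nl"]),("top",t(165,385),b["nr"]),("top",t(193,60),b["fr"]),
("side",s(275,175),b["fl"]),("side",s(556,276),b["nl"]),("side",s(619,194),b["nr"])]
qh,r=fit(obs,[620,190,0],0); print("holder",qh,r.tolist())
t=lambda x,y:np.array([400+(x+.5)/6-.5,170+(y+.5)/6-.5]); s=lambda x,y:np.array([275+(x-330+.5)/5-.5,118+(y+.5)/5-.5])
obs=[("side",s(423,31),(55,4,80)),("side",s(605,77),(-55,4,80)),("side",s(603,213),(-55,4,0)),("side",s(470,35),(25,7,84)),("side",s(557,55),(-25,7,84)),
("top",t(250,36),(55,4,80)),("top",t(262,38),(55,-4,80)),("top",t(175,327),(-55,4,0)),("top",t(222,287),(-55,-4,80))]
qi,r=fit(obs,[650,-195,-9],126); print("insert",qi,r.tolist())
T=cv2.imread("pics/top0.png")[:,:,::-1]; S=cv2.imread("pics/side0.png")[:,:,::-1]
out=[]
for n,I,rh,ri in(("top",T,(260,188,300,258),(405,170,455,240)),("side",S,(222,258,302,318),(280,118,350,178))):
    k=6 if n=="top" else 5
    a=crop(I,rh,k)
    wire(a,n,box(150,60,0,6),[*qh,0],rh[:2],k,(0,0,255)); wire(a,n,box(119,13,6,56),[*qh,0],rh[:2],k,(0,255,0)); wire(a,n,box(119,25,68,68),[*qh,0],rh[:2],k,(255,0,255))
    c=crop(I,ri,k); wire(c,n,box(110,8,0,80),[*qi,126],ri[:2],k,(0,0,255)); wire(c,n,box(50,14,60,84),[*qi,126],ri[:2],k,(0,255,255)); wire(c,n,box(86,62,-42,0),[*qi,126],ri[:2],k,(255,0,255))
    h=420; out+= [np.vstack([x,np.zeros((h-x.shape[0],x.shape[1],3),np.uint8)]) for x in(a,c)]
cv2.imwrite("pics/ov.png",cv2.resize(np.hstack(out),None,fx=.62,fy=.62) if sum(o.shape[1] for o in out)>1290 else np.hstack(out)[:, :])
print(sum(o.shape[1] for o in out))
cv2.imwrite("pics/ovh.png",np.hstack(out[0::2])); cv2.imwrite("pics/ovi.png",np.hstack(out[1::2]))
E
```

```text
top cam at [ 305.58420358   68.75768436 1468.93193398]
side cam at [226.21285852 866.75035131 857.78106524]
holder [617.45414852 192.4461337   -3.83268905] [[-0.5, 0.1], [0.4, -0.3], [0.8, 1.8], [-1.1, 0.2], [0.4, 0.9], [-0.3, -1.0]]
insert [ 650.86662448 -214.67362302   -8.38364426] [[-0.1, 0.2], [-0.1, 1.3], [-0.1, 0.3], [-0.4, 1.3], [-1.2, 1.9], [0.0, -0.5], [1.2, -0.3], [0.1, 1.0], [2.1, 1.3]]
1290
```

View pics/ovh.png

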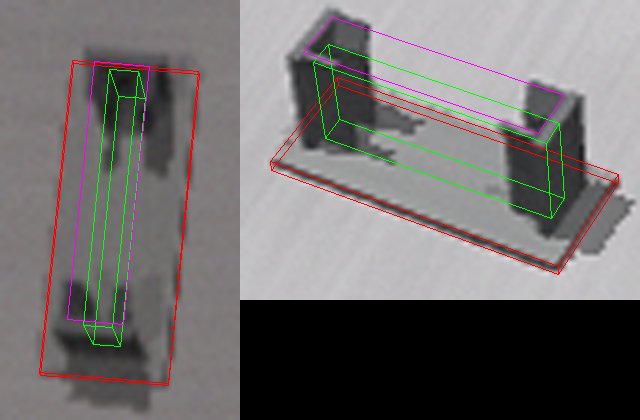

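View pics/ovi.png

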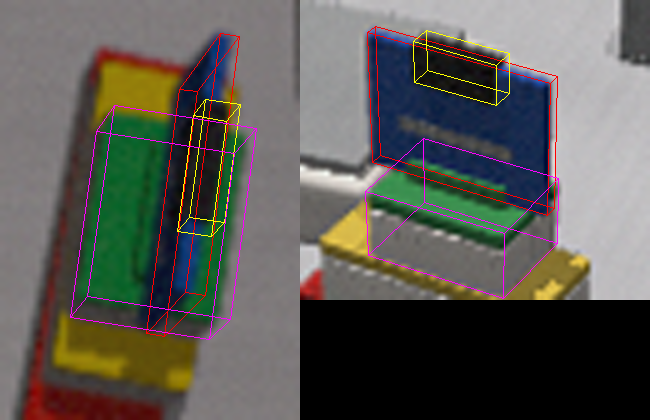

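```bash
cat > go.py <<'E'
import sys, numpy as np
from scipy.spatial.transform import Rotation as R
from workcell import state
# args: x y z yaw  (grasp pointing straight down), several waypoints allowed
s=state(); R0=R.from_euler("xyz",s["ee_rot"],degrees=True)
print("t",round(s["time_s"],2),"pos",s["ee_pos"].round(1),"rot",s["ee_rot"].round(2),"F",s["force"].round(1),"w",round(s["gripper_width"],1),"j6",s["qpos"][5].round(0))
a=list(map(float,sys.argv[1:]))
for x,y,z,w in zip(*[iter(a)]*4):
    d=R0.inv().apply(np.array([x,y,z])-s["ee_pos"])/500
    t=(R0.inv()*R.from_euler("xyz",[180,0,w],degrees=True)).as_rotvec()/(np.pi/2)
    print(" ".join(f"{v:.3f}" for v in [*d,*t]), "| mm",round(np.linalg.norm(d)*500))
E
python3 go.py 651 -213 330 -8.5
```

```text
t 2.1 pos [ 254.1 -515.8  236. ] rot [179.99   0.    26.23] F [-0.2  1.   0.4] w 91.1 j6 -1.0
0.980 -0.192 -0.188 0.000 -0.000 0.386 | mm 508
```

```bash
python3 -m jog '0 0 -0.188 0 0 0; 0 0 -0.188 0 0 0.1; 0.3 -0.06 -0.188 0 0 0.386; 0.6 -0.12 -0.188 0 0 0.386; 0.980 -0.192 -0.188 0 0 0.386; 0.980 -0.192 -0.188 0 0 0.386; 0.980 -0.192 -0.188 0 0 0.386; 0.980 -0.192 -0.188 0 0 0.386; 0.980 -0.192 -0.188 0 0 0.386; 0.980 -0.192 -0.188 0 0 0.386; 0.980 -0.192 -0.188 0 0 0.386; 0.980 -0.192 -0.188 0 0 0.386; 0.980 -0.192 -0.188 0 0 0.386; 0.980 -0.192 -0.188 0 0 0.386; 0.980 -0.192 -0.188 0 0 0.386; 0.980 -0.192 -0.188 0 0 0.386; 0.980 -0.192 -0.188 0 0 0.386; 0.980 -0.192 -0.188 0 0 0.386' 1 10; python3 go.py 651 -213 201 -8.5
python3 - <<'E'
from h import *
out=[]
for n,r,k in(("top",(405,160,465,245),7),("side",(275,80,345,200),5)):
    I=grab_frame(n); cv2.imwrite(f"pics/{n}1.png",I[:,:,::-1]); c=crop(I,r,k); out.append(np.vstack([c,np.zeros((600-c.shape[0],c.shape[1],3),np.uint8)]))
m=mask(cv2.imread("pics/top1.png")[:,:,::-1].copy(),"green",(438,295,495,355)); print(rectfit(m,"top",4))
cv2.imwrite("pics/p1.png",np.hstack(out))
E
```

```text
time_s: 3.6
ee_pos: [650.2, -214.2, 330.1]
ee_rot: [180.0, 0.0, -8.6]
force: [0.7, 0.4, -0.2]
gripper_width: 90.8
t 3.6 pos [ 650.2 -214.2  330.1] rot [ 1.7995e+02  4.0000e-02 -8.5800e+00] F [ 0.7  0.4 -0.2] w 90.8 j6 79.0
0.001 -0.003 0.258 0.001 0.000 -0.001 | mm 129
(array([ 336.8, -357.7]), (107.9, 11.4), -17.6)
```

View pics/p1.png

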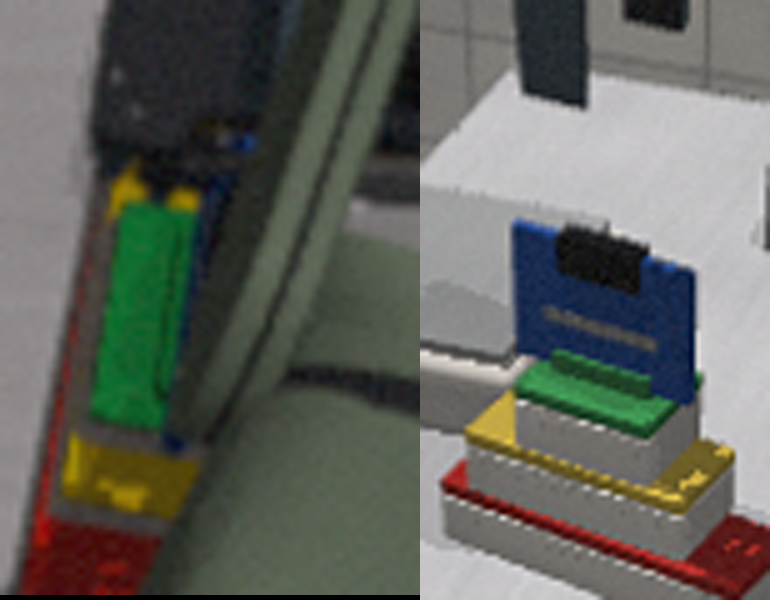

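The side crop shows the near finger at about (552,55) above the insert bar at (602,258), with the plate undisturbed. The arm hides the top view here. I descend and close gently.

```bash
python3 -m jog '0.001 -0.002 0.05 0 0 0; 0.001 -0.002 0.11 0 0 0; 0.001 -0.002 0.17 0 0 0; 0.001 -0.002 0.22 0 0 0; 0.001 -0.002 0.25 0 0 0; 0.001 -0.002 0.256 0 0 0; 0.001 -0.002 0.256 0 0 0; 0.001 -0.002 0.256 0 0 0' 1 8; python3 -m jog '0 0 0 0 0 0;0 0 0 0 0 0;0 0 0 0 0 0;0 0 0 0 0 0;0 0 0 0 0 0;0 0 0 0 0 0;0 0 0 0 0 0;0 0 0 0 0 0;0 0 0 0 0 0;0 0 0 0 0 0' -1 8
python3 - <<'E'
from h import *
I=grab_frame("side"); cv2.imwrite("pics/side2.png",I[:,:,::-1]); cv2.imwrite("pics/p2.png",crop(I,(265,90,365,210),5))
E
```

```text
time_s: 4.37
ee_pos: [650.8, -214.6, 204.1]
ee_rot: [179.9, -0.1, -8.7]
force: [0.5, -0.7, 0.4]
gripper_width: 91.2
time_s: 5.2
ee_pos: [650.8, -214.6, 204.1]
ee_rot: [179.9, -0.1, -8.7]
force: [0.2, 0.2, 0.1]
gripper_width: 28.0
```

View pics/p2.png

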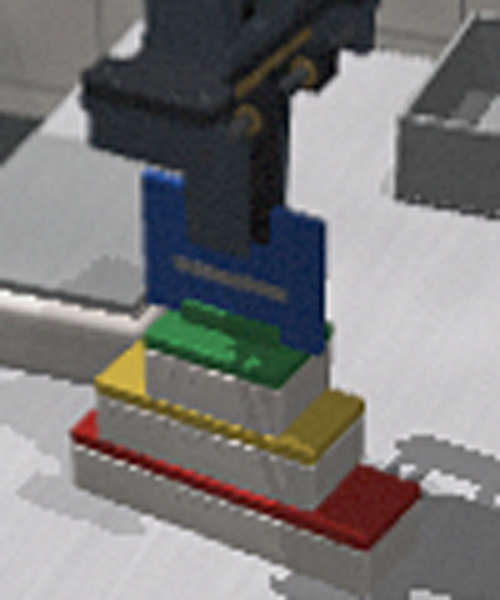

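The fingers straddle the bar, at about (235,215) in the crop, centred on the plate and still closing (28 mm).

```bash
python3 -m jog '0 0 0.004 0 0 0;0 0 0.004 0 0 0;0 0 0.004 0 0 0;0 0 0.004 0 0 0;0 0 0.004 0 0 0' -1 8;  python3 -m jog '0 0 0 0 0 0;0 0 0 0 0 0;0 0 0 0 0 0' -1 25; python3 go.py 650 -214 330 -8.5
```

```text
time_s: 5.67
ee_pos: [650.7, -214.5, 201.8]
ee_rot: [180.0, -0.1, -8.7]
force: [-0.4, 0.6, -0.4]
gripper_width: 13.6
time_s: 5.92
ee_pos: [650.7, -214.5, 201.6]
ee_rot: [180.0, -0.1, -8.7]
force: [-0.4, 0.2, -0.5]
gripper_width: 14.0
t 5.92 pos [ 650.7 -214.5  201.6] rot [ 1.7996e+02 -9.0000e-02 -8.6900e+00] F [-0.4  0.2 -0.5] w 14.0 j6 80.0
-0.001 -0.001 -0.257 0.000 -0.001 -0.002 | mm 128
```

```bash
python3 -m jog '0 0 -0.02 0 0 0;0 0 -0.06 0 0 0;0 0 -0.11 0 0 0;0 0 -0.17 0 0 0;0 0 -0.19 0 0 0;0 0 -0.2 0 0 0;0 0 -0.2 0 0 0' -1 25; python3 go.py 617 192 302 -4 617 192 185 -4
```

```text
time_s: 6.5
ee_pos: [650.7, -214.5, 302.7]
ee_rot: [179.9, -0.2, -8.7]
force: [0.1, 0.4, -0.7]
gripper_width: 13.8
t 6.5 pos [ 650.7 -214.5  302.7] rot [179.93  -0.2   -8.7 ] F [ 0.1  0.4 -0.7] w 13.8 j6 80.0
-0.190 -0.794 -0.000 0.001 -0.002 -0.052 | mm 408
-0.190 -0.794 0.234 0.001 -0.002 -0.052 | mm 425
```

```bash
python3 -m jog '-0.01 -0.04 0 0 0 -0.005;-0.03 -0.11 0 0 0 -0.015;-0.045 -0.18 0 0 0 -0.02;-0.06 -0.25 0 0 0 -0.03;-0.075 -0.32 0 0 0 -0.04;-0.09 -0.39 0 0 0 -0.052;-0.11 -0.46 0 0 0 -0.052;-0.127 -0.53 0 0 0 -0.052;-0.145 -0.6 0 0 0 -0.052;-0.16 -0.67 0 0 0 -0.052;-0.175 -0.73 0 0 0 -0.052;-0.185 -0.77 0.03 0 0 -0.052;-0.19 -0.794 0.07 0 0 -0.052;-0.19 -0.794 0.13 0 0 -0.052;-0.19 -0.794 0.18 0 0 -0.052;-0.19 -0.794 0.21 0 0 -0.052;-0.19 -0.794 0.22 0 0 -0.052;-0.19 -0.794 0.22 0 0 -0.052;-0.19 -0.794 0.22 0 0 -0.052' -1 25; python3 go.py
python3 - <<'E'
from h import *
out=[]
for n,r,k in(("top",(255,160,305,255),6),("side",(222,200,302,318),5)):
    I=grab_frame(n); cv2.imwrite(f"pics/{n}3.png",I[:,:,::-1]); c=crop(I,r,k); out.append(np.vstack([c,np.zeros((600-c.shape[0],c.shape[1],3),np.uint8)]))
cv2.imwrite("pics/p3.png",np.hstack(out))
E
```

```text
time_s: 8.08
ee_pos: [617.2, 192.0, 191.5]
ee_rot: [179.9, -0.2, -4.0]
force: [0.4, -0.1, -0.3]
gripper_width: 13.8
t 8.08 pos [617.2 192.  191.5] rot [ 1.799e+02 -1.600e-01 -4.020e+00] F [ 0.4 -0.1 -0.3] w 13.8 j6 110.0
```

View pics/p3.png

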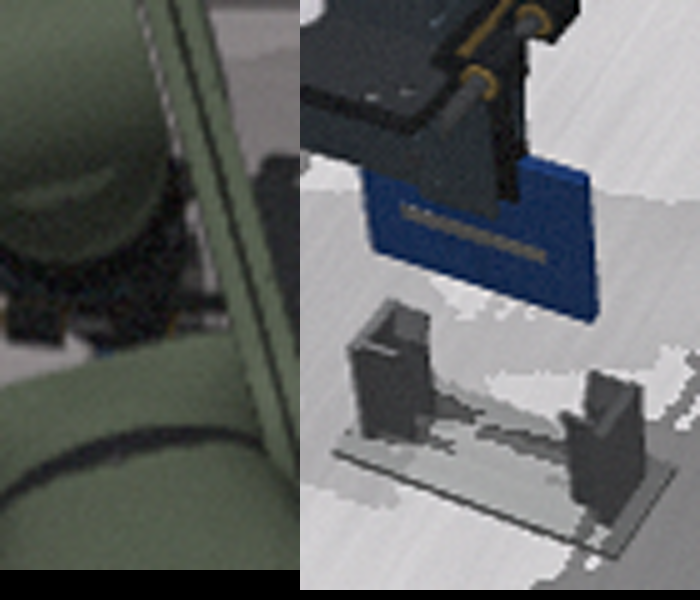

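Run:
```python
from h import *
s=lambda x,y:np.array([222+(x-300+.5)/5-.5,200+(y+.5)/5-.5])
g=[(s(370,322.5),1),(s(626.5,411),-1)]
f=lambda q:np.ravel([proj(loc([[sg*(59.5+q[2]),0,68]],[q[0],q[1],q[3],0]),"side")[0]-uv for uv,sg in g])
r=least_squares(f,[617,192,5,-3.8]); print("from guides x,y,t,yaw",r.x.round(2),r.cost)
obs=[("side",s(333,452),(75,30,6)),("side",s(617,552),(-75,30,6)),("side",s(678,467),(-75,-30,6))]
q,e=fit(obs,[617,192,-4],0); print("base side",q,e.tolist())
tcp=[617.2,192.0]; zb=191.5-75.6
pts=[(s(596,323),(-55,4,0)),(s(375,250),(55,4,0)),(s(589,177),(-55,4,80))]
f=lambda q:np.ravel([proj(loc([np.add(p,[q[0],0,0])],[*tcp,-4.0+q[2],zb+q[1]]),"side")[0]-uv for uv,p in pts])
r=least_squares(f,[0,0,0]); print("insert x-off,z-off,dyaw",r.x.round(2),r.fun.round(1))
```

```text
from guides x,y,t,yaw [615.5  193.17   5.84  -4.04] 9.693522803355793e-27
base side [616.95306383 192.24469512  -4.17670798] [[-0.4, -0.3], [0.2, 0.8], [0.1, -0.5]]
insert x-off,z-off,dyaw [-2.29  5.1   0.61] [ 0.4 -0.3 -0.3 -0.2 -0.1  0.5]
```

```bash
python3 go.py 618.5 192.5 130 -4.1
```

```text
t 8.18 pos [617.9 192.1 193.1] rot [179.96  -0.33  -4.03] F [ 0.5 -0.5 -0.5] w 13.7 j6 110.0
0.000 -0.001 0.126 0.000 -0.004 0.001 | mm 63
```

```bash
python3 -m jog '0.001 -0.001 0.03 0 0 0;0.001 -0.001 0.06 0 0 0;0.001 -0.001 0.08 0 0 0;0.001 -0.001 0.09 0 0 0;0.001 -0.001 0.1 0 0 0;0.001 -0.001 0.11 0 0 0;0.001 -0.001 0.12 0 0 0;0.001 -0.001 0.126 0 0 0;0.001 -0.001 0.126 0 0 0' -1 25
python3 - <<'E'
from h import *
I=grab_frame("side"); cv2.imwrite("pics/side4.png",I[:,:,::-1]); cv2.imwrite("pics/p4.png",crop(I,(222,215,302,318),5))
E
```

```text
time_s: 8.93
ee_pos: [618.5, 192.4, 129.4]
ee_rot: [179.9, -0.3, -4.0]
force: [-0.6, -0.4, -1.3]
gripper_width: 14.0
```

View pics/p4.png

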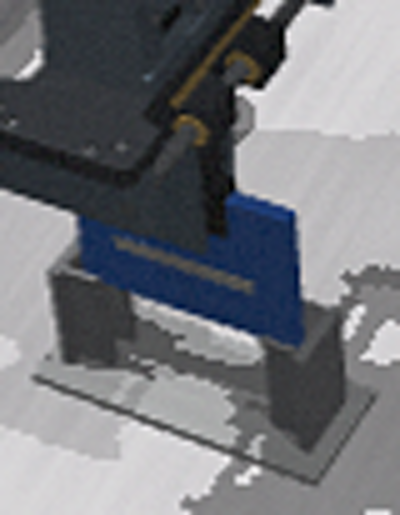

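The plate is between the guides with its lower right corner at crop (300,345) still visible near the flare, and there is no contact force. I lower on slowly, watching the force.

```bash
python3 -m jog '0 0 0.008 0 0 0;0 0 0.016 0 0 0;0 0 0.024 0 0 0;0 0 0.032 0 0 0;0 0 0.032 0 0 0' -1 25;python3 -m jog '0 0 0.008 0 0 0;0 0 0.016 0 0 0;0 0 0.024 0 0 0;0 0 0.032 0 0 0;0 0 0.032 0 0 0' -1 25
python3 - <<'E'
from h import *
I=grab_frame("side"); cv2.imwrite("pics/side5.png",I[:,:,::-1]); cv2.imwrite("pics/p5.png",crop(I,(222,215,302,318),5))
E
```

```text
time_s: 9.4
ee_pos: [618.1, 192.3, 112.7]
ee_rot: [179.9, -0.2, -4.0]
force: [-0.3, 0.2, -0.8]
gripper_width: 14.0
time_s: 9.82
ee_pos: [617.6, 192.1, 95.5]
ee_rot: [179.9, -0.1, -4.0]
force: [0.1, -0.1, -0.0]
gripper_width: 13.8
```

View pics/p5.png

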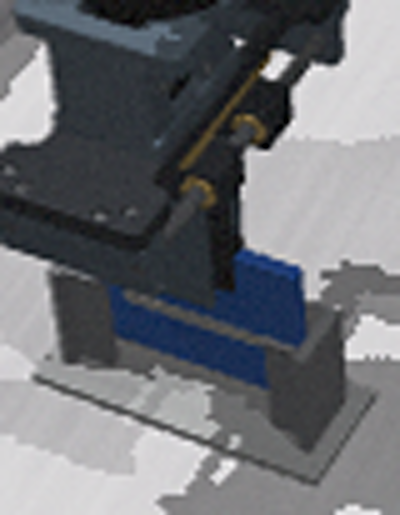

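The plate is now inside both slots, hidden behind the right guide's front leg at (290,350). I go down until contact.

```bash
python3 -m jog '0 0 0.008 0 0 0;0 0 0.016 0 0 0;0 0 0.02 0 0 0;0 0 0.02 0 0 0' -1 25;python3 -m jog '0 0 0.004 0 0 0;0 0 0.008 0 0 0;0 0 0.012 0 0 0;0 0 0.012 0 0 0' -1 15
```

```text
time_s: 10.2
ee_pos: [617.4, 192.0, 85.2]
ee_rot: [179.9, -0.1, -4.0]
force: [-0.5, 0.2, -0.6]
gripper_width: 14.0
time_s: 10.53
ee_pos: [617.5, 192.1, 81.5]
ee_rot: [179.9, -0.1, -4.0]
force: [-3.5, -1.7, 9.6]
gripper_width: 13.8
```

Contact came at 81.5, against 81.6 expected for seated. I release and back off.

```bash
python3 -m jog '0 0 0 0 0 0;0 0 0 0 0 0;0 0 0 0 0 0;0 0 0 0 0 0;0 0 0 0 0 0;0 0 0 0 0 0;0 0 0 0 0 0;0 0 0 0 0 0' 0.4 15; python3 -m jog '0 0 -0.03 0 0 0;0 0 -0.08 0 0 0;0 0 -0.14 0 0 0;0 0 -0.2 0 0 0;0 0 -0.26 0 0 0;0 0 -0.3 0 0 0;0 0 -0.3 0 0 0' 1 15
python3 go.py 400 300 260 -9
```

```text
time_s: 11.2
ee_pos: [617.4, 192.1, 81.3]
ee_rot: [179.9, -0.1, -4.0]
force: [-0.3, 0.1, 0.4]
gripper_width: 62.6
time_s: 11.78
ee_pos: [619.5, 193.1, 237.0]
ee_rot: [-179.9, -0.7, -4.0]
force: [-0.2, 0.9, 0.3]
gripper_width: 91.3
t 11.78 pos [619.5 193.1 237. ] rot [-179.91   -0.65   -4.03] F [-0.2  0.9  0.3] w 91.3 j6 110.0
-0.452 -0.182 -0.051 -0.001 -0.007 0.055 | mm 245
```

Run:
```python
from h import *
T=grab_frame("top");S=grab_frame("side")
for n,I in(("top",T),("side",S)): cv2.imwrite(f"pics/{n}6.png",I[:,:,::-1])
for n,I,r in(("top",T,(400,165,460,255)),("side",S,(270,135,355,210))):
    for c,z in(("green",126),("yellow",84),("red",42)): print(n,c,rectfit(mask(I,c,r),n,z))
print("mat",rectfit(mask(T,"green",(438,295,495,355)),"top",4),rectfit(mask(S,"green",(395,172,450,212)),"side",4))
a=crop(T,(400,175,455,255),6);b=crop(S,(222,215,302,318),4)
cv2.imwrite("pics/p6.png",np.hstack([a,np.vstack([b,np.zeros((a.shape[0]-b.shape[0],b.shape[1],3),np.uint8)])]))
```

```text
top green (array([ 648.2, -211.2]), (84.9, 60.4), -8.9)
top yellow (array([ 616.8, -204.5]), (66.0, 62.1), -10.6)
top red (array([ 582.8, -196. ]), (69.7, 61.1), -11.7)
side green (array([ 646.8, -208.3]), (87.9, 71.2), -8.7)
side yellow (array([ 653.8, -207.2]), (145.1, 68.1), -9.3)
side red (array([ 637.9, -203.5]), (186.6, 66.6), -11.4)
mat (array([ 367.5, -328.9]), (84.5, 69.5), 71.6) (array([ 349.2, -320.6]), (110.5, 87.4), -18.6)
```

View pics/p6.png

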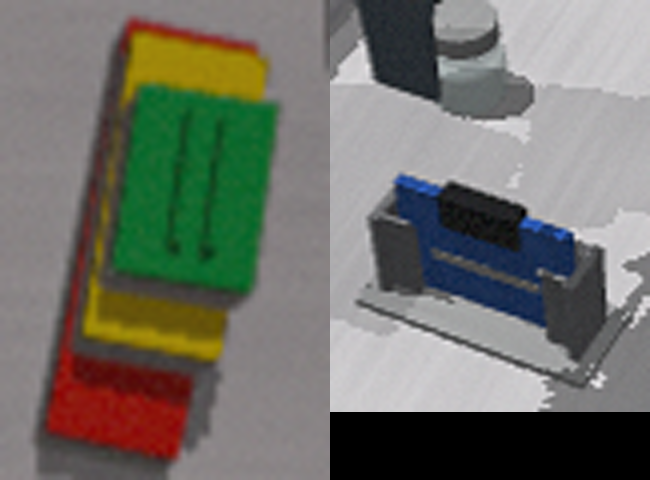

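The insert stands in both guides, with its bar at crop (483,215). The jar is untouched, and the green tub is clear at (195,190) with its two ribs. On to the green tub.

```bash
python3 go.py 648.5 -212.5 237 -8.9 648.5 -212.5 110 -8.9
```

```text
t 11.88 pos [617.3 192.5 231.7] rot [ 1.799e+02 -1.500e-01 -4.020e+00] F [ 0.8 -0.3 -0.4] w 91.6 j6 110.0
0.119 0.804 -0.009 0.001 -0.002 0.054 | mm 406
0.118 0.803 0.245 0.001 -0.002 0.054 | mm 424
```

```bash
python3 -m jog '0.03 0.2 0 0 0 0.02;0.06 0.4 0 0 0 0.054;0.09 0.6 0 0 0 0.054;0.119 0.804 0 0 0 0.054;0.119 0.804 0 0 0 0.054;0.119 0.804 0 0 0 0.054;0.119 0.804 0 0 0 0.054;0.119 0.804 0 0 0 0.054;0.119 0.804 0 0 0 0.054;0.119 0.804 0 0 0 0.054;0.119 0.804 0 0 0 0.054;0.119 0.804 0 0 0 0.054;0.119 0.804 0 0 0 0.054;0.119 0.804 0 0 0 0.054' 1 30;python3 go.py 648.5 -212.5 110 -8.9
```

```text
time_s: 13.05
ee_pos: [648.1, -211.1, 231.5]
ee_rot: [180.0, -0.0, -8.8]
force: [-0.6, 0.7, 1.0]
gripper_width: 91.3
t 13.05 pos [ 648.1 -211.1  231.5] rot [ 1.7997e+02 -4.0000e-02 -8.8100e+00] F [-0.6  0.7  1. ] w 91.3 j6 80.0
0.001 0.002 0.243 0.000 -0.000 0.001 | mm 122
```

```bash
python3 -m jog '0.001 0.002 0.06 0 0 0.001;0.001 0.002 0.12 0 0 0.001;0.001 0.002 0.18 0 0 0.001;0.001 0.002 0.22 0 0 0.001;0.001 0.002 0.235 0 0 0.001;0.001 0.002 0.243 0 0 0.001;0.001 0.002 0.243 0 0 0.001;0.001 0.002 0.243 0 0 0.001' 1 10; python3 -m jog '0 0 0 0 0 0;0 0 0 0 0 0;0 0 0 0 0 0;0 0 0 0 0 0;0 0 0 0 0 0;0 0 0 0 0 0;0 0 0 0 0 0' -1 10;python3 -m jog '0 0 0 0 0 0;0 0 0 0 0 0;0 0 0 0 0 0' -1 35; python3 go.py 648 -212 240 -9 349.2 -320.7 240 -18.6
```

```text
time_s: 13.72
ee_pos: [649.5, -212.0, 111.6]
ee_rot: [179.9, -0.2, -8.8]
force: [1.0, -0.6, 0.5]
gripper_width: 91.2
time_s: 14.3
ee_pos: [649.6, -212.2, 112.1]
ee_rot: [179.9, -0.2, -8.9]
force: [-0.9, -0.2, 3.2]
gripper_width: 61.8
time_s: 14.55
ee_pos: [649.6, -212.3, 112.1]
ee_rot: [179.9, -0.2, -8.9]
force: [-0.7, -0.5, 0.1]
gripper_width: 61.9
t 14.55 pos [ 649.6 -212.3  112.1] rot [179.93  -0.23  -8.86] F [-0.7 -0.5  0.1] w 61.9 j6 80.0
-0.002 0.000 -0.256 0.001 -0.003 0.002 | mm 128
-0.559 0.307 -0.258 0.001 -0.003 0.108 | mm 344
```

```bash
python3 -m jog '0 0 -0.02 0 0 0;0 0 -0.05 0 0 0;0 0 -0.09 0 0 0;0 0 -0.12 0 0 0;0 0 -0.12 0 0 0;0 0 -0.12 0 0 0' -1 35; python3 go.py 350.8 -321.2 172 -18.6  350.8 -321.2 60 -18.6
```

```text
time_s: 15.05
ee_pos: [649.6, -212.1, 172.7]
ee_rot: [179.9, -0.3, -8.9]
force: [0.3, -0.4, -2.0]
gripper_width: 61.5
t 15.05 pos [ 649.6 -212.1  172.7] rot [179.92  -0.31  -8.85] F [ 0.3 -0.4 -2. ] w 61.5 j6 80.0
-0.557 0.307 -0.001 0.001 -0.003 0.108 | mm 318
-0.558 0.307 0.223 0.001 -0.003 0.108 | mm 337
```

```bash
python3 -m jog '-0.03 0.015 0 0 0 0.01;-0.08 0.045 0 0 0 0.03;-0.14 0.08 0 0 0 0.05;-0.2 0.11 0 0 0 0.07;-0.26 0.145 0 0 0 0.09;-0.32 0.18 0 0 0 0.108;-0.38 0.21 0 0 0 0.108;-0.44 0.245 0 0 0 0.108;-0.49 0.27 0 0 0 0.108;-0.53 0.29 0 0 0 0.108;-0.55 0.302 0.04 0 0 0.108;-0.557 0.307 0.1 0 0 0.108;-0.557 0.307 0.16 0 0 0.108;-0.557 0.307 0.2 0 0 0.108;-0.557 0.307 0.223 0 0 0.108;-0.557 0.307 0.223 0 0 0.108;-0.557 0.307 0.223 0 0 0.108' -1 35; python3 go.py 350.8 -321.2 32 -18.6
```

```text
time_s: 16.47
ee_pos: [350.6, -320.5, 58.9]
ee_rot: [-180.0, -0.2, -18.6]
force: [-0.6, -0.6, -1.8]
gripper_width: 62.2
t 16.47 pos [ 350.6 -320.5   58.9] rot [-1.7995e+02 -1.5000e-01 -1.8580e+01] F [-0.6 -0.6 -1.8] w 62.2 j6 65.0
0.001 0.001 0.054 -0.001 -0.002 0.000 | mm 27
```

```bash
python3 -m jog '0.001 0.001 0.02 0 0 0;0.001 0.001 0.035 0 0 0;0.001 0.001 0.045 0 0 0;0.001 0.001 0.05 0 0 0;0.001 0.001 0.053 0 0 0;0.001 0.001 0.054 0 0 0;0.001 0.001 0.054 0 0 0' -1 35; python3 go.py
```

```text
time_s: 17.05
ee_pos: [351.1, -321.2, 32.2]
ee_rot: [-180.0, -0.2, -18.6]
force: [-0.2, 0.0, -1.8]
gripper_width: 61.6
t 17.05 pos [ 351.1 -321.2   32.2] rot [-179.96   -0.18  -18.58] F [-0.2  0.  -1.8] w 61.6 j6 65.0
```

```bash
python3 -m jog '0 0 0.002 0 0 0;0 0 0.004 0 0 0;0 0 0.004 0 0 0' -1 35; python3 -m jog '0 0 0 0 0 0;0 0 0 0 0 0;0 0 0 0 0 0;0 0 0 0 0 0;0 0 0 0 0 0' 1 15; python3 -m jog '0 0 -0.04 0 0 0;0 0 -0.1 0 0 0;0 0 -0.18 0 0 0;0 0 -0.26 0 0 0;0 0 -0.34 0 0 0;0 0 -0.34 0 0 0' 1 15
```

```text
time_s: 17.3
ee_pos: [351.3, -321.3, 32.0]
ee_rot: [-180.0, -0.2, -18.6]
force: [-3.2, 4.2, 15.6]
gripper_width: 62.0
time_s: 17.72
ee_pos: [351.3, -321.3, 31.9]
ee_rot: [-180.0, -0.2, -18.6]
force: [-0.9, -0.6, -0.4]
gripper_width: 90.4
time_s: 18.22
ee_pos: [353.9, -324.2, 209.4]
ee_rot: [179.6, -1.0, -18.6]
force: [0.3, -0.6, -0.1]
gripper_width: 91.1
```

```bash
python3 - <<'E'
from h import *
T=grab_frame("top");S=grab_frame("side")
for n,I in(("top",T),("side",S)): cv2.imwrite(f"pics/{n}7.png",I[:,:,::-1])
for n,I,r in(("top",T,(395,165,465,258)),("side",S,(270,145,355,215))):
    for c,z in(("yellow",84),("red",42)): print(n,c,rectfit(mask(I,c,r),n,z))
cv2.imwrite("pics/p7.png",np.hstack([crop(T,(380,165,460,265),4),crop(S,(385,120,475,220),4)]))
E
python3 go.py
```

```text
top yellow (array([ 654.7, -211.2]), (143.2, 62.5), -9.9)
top red (array([ 583.9, -196.5]), (73.0, 61.5), -11.5)
side yellow (array([ 653.9, -207.8]), (145.4, 69.4), -10.4)
side red (array([ 645.1, -204.9]), (201.2, 66.6), -11.4)
t 18.32 pos [ 351.2 -321.7  203.3] rot [179.91  -0.43 -18.57] F [-0.4  1.2 -0.6] w 91.2 j6 65.0
```

View pics/p7.png

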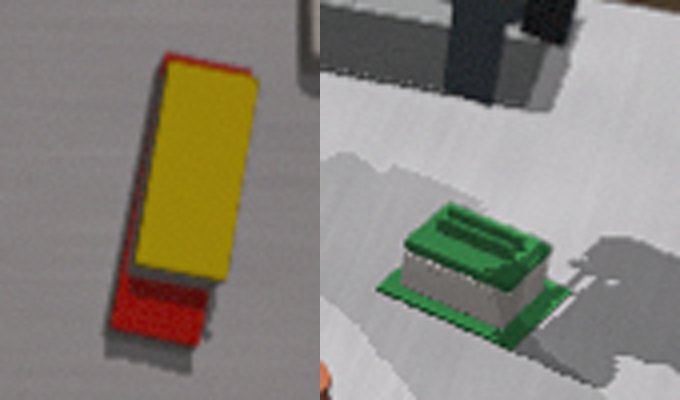

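The green tub sits inside its mat's border (crop (475,255)). The yellow tub is fully visible, and its measured size of 143 x 62.5 matches. Next the yellow tub.

```bash
python3 go.py 654.5 -211.8 180 -10.1
```

```text
t 18.32 pos [ 351.2 -321.7  203.3] rot [179.91  -0.43 -18.57] F [-0.4  1.2 -0.6] w 91.2 j6 65.0
0.505 -0.402 0.050 0.001 -0.005 -0.094 | mm 323
```

```bash
python3 -m jog '0.12 -0.1 0 0 0 -0.03;0.25 -0.2 0 0 0 -0.094;0.38 -0.3 0 0 0 -0.094;0.505 -0.402 0.02 0 0 -0.094;0.505 -0.402 0.05 0.001 -0.003 -0.094;0.505 -0.402 0.05 0.001 -0.003 -0.094;0.505 -0.402 0.05 0.001 -0.003 -0.094;0.505 -0.402 0.05 0.001 -0.003 -0.094;0.505 -0.402 0.05 0.001 -0.003 -0.094;0.505 -0.402 0.05 0.001 -0.003 -0.094;0.505 -0.402 0.05 0.001 -0.003 -0.094;0.505 -0.402 0.05 0.001 -0.003 -0.094' 1 10; python3 go.py 654.5 -211.8 70 -10.1
```

```text
time_s: 19.32
ee_pos: [653.2, -212.2, 179.1]
ee_rot: [180.0, -0.0, -10.2]
force: [-0.4, 0.1, 0.4]
gripper_width: 91.2
t 19.32 pos [ 653.2 -212.2  179.1] rot [ 1.7996e+02 -1.0000e-02 -1.0170e+01] F [-0.4  0.1  0.4] w 91.2 j6 81.0
0.002 -0.001 0.218 0.000 -0.000 -0.001 | mm 109
```

```bash
python3 -m jog '0.002 -0.001 0.06 0 0 0;0.002 -0.001 0.12 0 0 0;0.002 -0.001 0.17 0 0 0;0.002 -0.001 0.2 0 0 0;0.002 -0.001 0.215 0 0 0;0.002 -0.001 0.218 0 0 0;0.002 -0.001 0.218 0 0 0;0.002 -0.001 0.218 0 0 0' 1 10; python3 -m jog '0 0 0 0 0 0;0 0 0 0 0 0;0 0 0 0 0 0;0 0 0 0 0 0;0 0 0 0 0 0;0 0 0 0 0 0;0 0 0 0 0 0' -1 10;python3 -m jog '0 0 0 0 0 0;0 0 0 0 0 0;0 0 0 0 0 0' -1 40;python3 -m jog '0 0 -0.02 0 0 0;0 0 -0.06 0 0 0;0 0 -0.11 0 0 0;0 0 -0.15 0 0 0;0 0 -0.15 0 0 0;0 0 -0.15 0 0 0' -1 40; python3 go.py 481.7 1.2 147 20.6
```

```text
time_s: 19.98
ee_pos: [654.9, -212.6, 71.8]
ee_rot: [179.9, -0.2, -10.2]
force: [0.6, 0.2, 0.6]
gripper_width: 91.0
time_s: 20.57
ee_pos: [655.0, -212.6, 72.1]
ee_rot: [179.9, -0.2, -10.2]
force: [-0.9, 0.1, 2.1]
gripper_width: 61.7
time_s: 20.82
ee_pos: [655.0, -212.7, 72.1]
ee_rot: [179.9, -0.2, -10.2]
force: [-0.4, 0.5, 1.7]
gripper_width: 61.5
time_s: 21.32
ee_pos: [655.0, -212.6, 147.9]
ee_rot: [179.9, -0.3, -10.2]
force: [-0.6, -0.3, -3.0]
gripper_width: 61.6
t 21.32 pos [ 655.  -212.6  147.9] rot [179.91  -0.29 -10.19] F [-0.6 -0.3 -3. ] w 61.6 j6 81.0
-0.417 -0.359 -0.001 0.002 -0.003 -0.342 | mm 275
```

```bash
python3 -m jog '-0.02 -0.02 0 0 0 -0.02;-0.06 -0.05 0 0 0 -0.06;-0.11 -0.09 0 0 0 -0.1;-0.16 -0.135 0 0 0 -0.15;-0.21 -0.18 0 0 0 -0.2;-0.26 -0.22 0 0 0 -0.25;-0.31 -0.265 0 0 0 -0.3;-0.36 -0.31 0 0 0 -0.342;-0.4 -0.345 0 0 0 -0.342;-0.416 -0.359 0 0 0 -0.342;-0.416 -0.359 0.04 0 0 -0.342;-0.416 -0.359 0.1 0 0 -0.342;-0.416 -0.359 0.16 0 0 -0.342;-0.416 -0.359 0.18 0 0 -0.342;-0.416 -0.359 0.18 0 0 -0.342;-0.416 -0.359 0.18 0 0 -0.342' -1 40; python3 go.py 482.2 1.4 34 20.6
```

```text
time_s: 22.65
ee_pos: [482.0, 0.5, 55.4]
ee_rot: [179.8, -0.1, 20.6]
force: [0.4, -0.4, -3.0]
gripper_width: 61.6
t 22.65 pos [482.    0.5  55.4] rot [ 1.7983e+02 -6.0000e-02  2.0570e+01] F [ 0.4 -0.4 -3. ] w 61.6 j6 68.0
0.001 -0.002 0.043 0.002 -0.001 -0.000 | mm 21
```

```bash
python3 -m jog '0.001 -0.002 0.015 0 0 0;0.001 -0.002 0.025 0 0 0;0.001 -0.002 0.033 0 0 0;0.001 -0.002 0.038 0 0 0;0.001 -0.002 0.042 0 0 0;0.001 -0.002 0.042 0 0 0' -1 40; python3 -m jog '0 0 0.001 0 0 0;0 0 0.002 0 0 0;0 0 0.002 0 0 0' -1 40; python3 go.py
```

```text
time_s: 23.15
ee_pos: [482.3, 1.5, 34.4]
ee_rot: [179.8, -0.1, 20.6]
force: [-0.3, 0.5, -2.4]
gripper_width: 61.8
time_s: 23.4
ee_pos: [482.4, 1.5, 34.2]
ee_rot: [179.8, -0.1, 20.6]
force: [-2.4, -0.6, 4.8]
gripper_width: 61.8
t 23.4 pos [482.4   1.5  34.2] rot [ 1.7981e+02 -1.2000e-01  2.0580e+01] F [-2.4 -0.6  4.8] w 61.8 j6 68.0
```

Contact is made. I release, lift and measure the red tub.

```bash
python3 -m jog '0 0 0 0 0 0;0 0 0 0 0 0;0 0 0 0 0 0;0 0 0 0 0 0;0 0 0 0 0 0' 1 15; python3 -m jog '0 0 -0.04 0 0 0;0 0 -0.1 0 0 0;0 0 -0.18 0 0 0;0 0 -0.26 0 0 0;0 0 -0.3 0 0 0;0 0 -0.3 0 0 0' 1 15
python3 - <<'E'
from h import *
T=grab_frame("top");S=grab_frame("side")
for n,I in(("top",T),("side",S)): cv2.imwrite(f"pics/{n}8.png",I[:,:,::-1])
for n,I,r in(("top",T,(395,165,465,258)),("side",S,(270,145,355,215))): print(n,"red",rectfit(mask(I,"red",r),n,42))
E
python3 go.py 644 -206 150 -11.4
```

```text
time_s: 23.82
ee_pos: [482.6, 1.5, 34.1]
ee_rot: [179.8, -0.1, 20.6]
force: [0.1, 1.0, -0.3]
gripper_width: 90.4
time_s: 24.32
ee_pos: [485.2, 1.8, 189.2]
ee_rot: [179.6, -0.7, 20.6]
force: [-0.1, -0.4, -0.2]
gripper_width: 91.2
top red (array([ 645.7, -208.7]), (198.9, 60.8), -11.6)
side red (array([ 645.6, -204.8]), (202.4, 68.5), -12.5)
t 24.42 pos [482.1   1.9 184.5] rot [179.78  -0.19  20.57] F [-0.1 -0.4 -1.3] w 91.5 j6 68.0
0.157 0.503 0.071 0.002 -0.003 0.355 | mm 266
```

```bash
python3 -m jog '0.04 0.12 0 0 0 0.07;0.08 0.25 0 0 0 0.15;0.12 0.38 0 0 0 0.23;0.157 0.505 0.02 0.002 -0.003 0.357;0.16 0.508 0.07 0.002 -0.003 0.357;0.16 0.508 0.07 0.002 -0.003 0.357;0.16 0.508 0.07 0.002 -0.003 0.357;0.16 0.508 0.07 0.002 -0.003 0.357;0.16 0.508 0.07 0.002 -0.003 0.357;0.16 0.508 0.07 0.002 -0.003 0.357;0.16 0.508 0.07 0.002 -0.003 0.357' 1 10;  python3 go.py 645.7 -209 31 -11.6
```

```text
time_s: 25.33
ee_pos: [645.6, -206.7, 150.4]
ee_rot: [-180.0, 0.1, -11.5]
force: [-0.0, -0.1, -0.2]
gripper_width: 91.5
t 25.33 pos [ 645.6 -206.7  150.4] rot [-1.7996e+02  1.1000e-01 -1.1500e+01] F [-0.  -0.1 -0.2] w 91.5 j6 83.0
0.002 0.005 0.239 -0.000 0.001 0.001 | mm 119
```

```bash
python3 -m jog '0.002 0.005 0.06 0 0 0;0.002 0.005 0.12 0 0 0;0.002 0.005 0.17 0 0 0;0.002 0.005 0.21 0 0 0;0.002 0.005 0.23 0 0 0;0.002 0.005 0.238 0 0 0;0.002 0.005 0.238 0 0 0;0.002 0.005 0.238 0 0 0' 1 10; python3 -m jog '0 0 0 0 0 0;0 0 0 0 0 0;0 0 0 0 0 0;0 0 0 0 0 0;0 0 0 0 0 0;0 0 0 0 0 0;0 0 0 0 0 0' -1 10;python3 -m jog '0 0 0 0 0 0;0 0 0 0 0 0;0 0 0 0 0 0' -1 45;python3 -m jog '0 0 -0.02 0 0 0;0 0 -0.06 0 0 0;0 0 -0.12 0 0 0;0 0 -0.19 0 0 0;0 0 -0.26 0 0 0;0 0 -0.3 0 0 0;0 0 -0.3 0 0 0' -1 45; python3 go.py 349.5 310.8 180 13.7
```

```text
time_s: 26.0
ee_pos: [646.7, -209.1, 33.0]
ee_rot: [-180.0, -0.0, -11.5]
force: [-0.2, -0.2, 0.3]
gripper_width: 91.4
time_s: 26.58
ee_pos: [646.9, -209.6, 33.5]
ee_rot: [180.0, -0.1, -11.5]
force: [-1.2, -1.4, 4.5]
gripper_width: 62.1
time_s: 26.83
ee_pos: [646.9, -209.6, 33.5]
ee_rot: [180.0, -0.1, -11.5]
force: [-0.6, -0.9, 1.5]
gripper_width: 62.0
time_s: 27.42
ee_pos: [649.0, -210.0, 189.1]
ee_rot: [179.9, -0.6, -11.5]
force: [2.0, -0.6, -4.4]
gripper_width: 61.7
t 27.42 pos [ 649.  -210.   189.1] rot [179.94  -0.63 -11.46] F [ 2.  -0.6 -4.4] w 61.7 j6 83.0
-0.794 -0.902 0.008 0.002 -0.007 -0.280 | mm 601
```

```bash
python3 -m jog '-0.02 -0.02 0 0 0 -0.01;-0.05 -0.06 0 0 0 -0.03;-0.1 -0.11 0 0 0 -0.05;-0.15 -0.17 0 0 0 -0.07;-0.2 -0.23 0 0 0 -0.09;-0.25 -0.285 0 0 0 -0.11;-0.3 -0.34 0 0 0 -0.13;-0.35 -0.4 0 0 0 -0.15;-0.4 -0.455 0 0 0 -0.17;-0.45 -0.51 0 0 0 -0.19;-0.5 -0.57 0 0 0 -0.21;-0.55 -0.625 0 0 0 -0.23;-0.6 -0.68 0 0 0 -0.25;-0.65 -0.74 0 0 0 -0.27;-0.7 -0.795 0 0 0 -0.28;-0.74 -0.84 0 0 0 -0.28;-0.77 -0.875 0 0 0 -0.28;-0.793 -0.902 0 0 0 -0.28;-0.793 -0.902 0 0 0 -0.28;-0.793 -0.902 0 0 0 -0.28' -1 45;  python3 go.py 350.6 311.1 70 13.7
```

```text
time_s: 29.08
ee_pos: [347.7, 310.3, 182.1]
ee_rot: [179.5, -0.3, 13.9]
force: [-0.3, -0.1, -5.5]
gripper_width: 61.8
t 29.08 pos [347.7 310.3 182.1] rot [179.54  -0.29  13.9 ] F [-0.3 -0.1 -5.5] w 61.8 j6 117.0
0.005 -0.002 0.224 0.005 -0.003 0.002 | mm 112
```

```bash
python3 -m jog '0.005 -0.001 0.05 0.003 -0.002 0.002;0.005 -0.001 0.11 0.005 -0.003 0.002;0.005 -0.001 0.17 0.005 -0.003 0.002;0.005 -0.001 0.21 0.005 -0.003 0.002;0.005 -0.001 0.224 0.005 -0.003 0.002;0.005 -0.001 0.224 0.005 -0.003 0.002;0.005 -0.001 0.224 0.005 -0.003 0.002' -1 45;  python3 go.py 350.6 311.1 38 13.7
```

```text
time_s: 29.67
ee_pos: [351.1, 310.3, 70.3]
ee_rot: [180.0, 0.0, 13.7]
force: [0.3, -0.3, -3.9]
gripper_width: 61.9
t 29.67 pos [351.1 310.3  70.3] rot [179.98   0.    13.68] F [ 0.3 -0.3 -3.9] w 61.9 j6 116.0
-0.001 -0.002 0.065 0.000 0.000 -0.000 | mm 32
```

```bash
python3 -m jog '-0.001 -0.001 0.02 0 0 0;-0.001 -0.001 0.04 0 0 0;-0.001 -0.001 0.052 0 0 0;-0.001 -0.001 0.06 0 0 0;-0.001 -0.001 0.064 0 0 0;-0.001 -0.001 0.064 0 0 0;-0.001 -0.001 0.064 0 0 0' -1 45;  python3 -m jog '0 0 0.001 0 0 0;0 0 0.002 0 0 0;0 0 0.002 0 0 0' -1 45;python3 go.py
```

```text
time_s: 30.25
ee_pos: [350.8, 311.0, 38.8]
ee_rot: [-180.0, -0.1, 13.7]
force: [-1.1, -0.0, -4.5]
gripper_width: 62.0
time_s: 30.5
ee_pos: [351.0, 311.1, 38.0]
ee_rot: [-180.0, -0.1, 13.7]
force: [0.1, 0.0, -4.6]
gripper_width: 61.5
t 30.5 pos [351.  311.1  38. ] rot [-1.7998e+02 -8.0000e-02  1.3680e+01] F [ 0.1  0.  -4.6] w 61.5 j6 116.0
```

```bash
python3 -m jog '0 0 0.002 0 0 0;0 0 0.003 0 0 0;0 0 0.003 0 0 0' -1 45;python3 go.py
```

```text
time_s: 30.75
ee_pos: [351.1, 311.2, 37.4]
ee_rot: [-180.0, -0.1, 13.7]
force: [-1.8, -0.3, 4.9]
gripper_width: 61.6
t 30.75 pos [351.1 311.2  37.4] rot [-1.7997e+02 -1.1000e-01  1.3680e+01] F [-1.8 -0.3  4.9] w 61.6 j6 117.0
```

```bash
python3 -m jog '0 0 0 0 0 0;0 0 0 0 0 0;0 0 0 0 0 0;0 0 0 0 0 0;0 0 0 0 0 0' 1 15; python3 -m jog '0 0 -0.04 0 0 0;0 0 -0.1 0 0 0;0 0 -0.18 0 0 0;0 0 -0.26 0 0 0;0 0 -0.34 0 0 0;0 0 -0.4 0 0 0;0 0 -0.4 0 0 0' 1 15
python3 - <<'E'
from h import *
T=grab_frame("top");S=grab_frame("side")
for n,I in(("top",T),("side",S)): cv2.imwrite(f"pics/{n}9.png",I[:,:,::-1])
E
python3 go.py 620 -200 260 0
```

```text
time_s: 31.17
ee_pos: [351.2, 311.3, 37.5]
ee_rot: [-180.0, -0.1, 13.7]
force: [-0.3, 0.2, 0.4]
gripper_width: 90.5
time_s: 31.75
ee_pos: [353.5, 313.4, 244.1]
ee_rot: [-179.6, -0.8, 13.7]
force: [1.0, 1.0, 0.4]
gripper_width: 91.1
t 31.85 pos [351.1 311.3 238.5] rot [-179.89   -0.27   13.68] F [-0.5 -0.6 -0.6] w 91.1 j6 116.0
0.281 1.121 -0.044 -0.002 -0.003 0.152 | mm 578
```

```bash
python3 -m jog '0.06 0.22 -0.04 0 0 0.03;0.12 0.45 -0.04 0 0 0.08;0.18 0.7 -0.04 0 0 0.15;0.25 0.98 -0.04 0 0 0.15;0.25 0.98 -0.04 0 0 0.15;0.25 0.98 -0.04 0 0 0.15;0.25 0.98 -0.04 0 0 0.15;0.25 0.98 -0.04 0 0 0.15;0.25 0.98 -0.04 0 0 0.15;0.25 0.98 -0.04 0 0 0.15;0.25 0.98 -0.04 0 0 0.15;0.25 0.98 -0.04 0 0 0.15;0.25 0.98 -0.04 0 0 0.15;0.25 0.98 -0.04 0 0 0.15;0.25 0.98 -0.04 0 0 0.15;0.25 0.98 -0.04 0 0 0.15' 1 15
python3 - <<'E'
from h import *
T=grab_frame("top");S=grab_frame("side")
for n,I in(("top",T),("side",S)): cv2.imwrite(f"pics/{n}10.png",I[:,:,::-1])
# compare predicted outlines (tub placed exactly on mat) over the pictures
mats=dict(red=(349.4,310.8,13.7,200),yellow=(481.7,1.2,20.6,142),green=(349.2,-320.7,-18.6,86))
T9=cv2.imread("pics/top9.png")[:,:,::-1]; S9=cv2.imread("pics/side9.png")[:,:,::-1]
out=[]
R=dict(red=((195,265,270,375),(290,320,425,400)),yellow=((315,230,385,315),(300,215,390,275)),green=((435,290,500,360),(395,155,455,212)))
for c,(x,y,w,L) in mats.items():
    for n,I,r in(("top",T9 if c=="green" else T,R[c][0]),("side",S9 if c=="green" else S,R[c][1])):
        k=2.5 if c=="red" else 4
        a=crop(I,r,k); wire(a,n,box(L,62,0,42),[x,y,w,4],r[:2],k,(255,0,255)); wire(a,n,box(L+26,88,0,4),[x,y,w,0],r[:2],k,(255,255,0)); out.append(a)
a=crop(S,(222,255-30,302,318),3); out.append(a); out.append(crop(T,(260,180,360,310),2.2))
C=np.zeros((600,1200,3),np.uint8); x=y=h=0
C=np.zeros((900,1000,3),np.uint8)
for a in out:
    if x+a.shape[1]>1000: x=0;y+=h;h=0
    C[y:y+a.shape[0],x:x+a.shape[1]]=a; x+=a.shape[1];h=max(h,a.shape[0])
C=C[:y+h]; f=min(800/1000,600/C.shape[0]); cv2.imwrite("pics/p10.png",cv2.resize(C,None,fx=f,fy=f,interpolation=cv2.INTER_AREA)); print(C.shape)
E
```

```text
time_s: 33.18
ee_pos: [587.3, -133.9, 257.0]
ee_rot: [-179.8, -0.1, 0.2]
force: [0.7, 0.5, 0.7]
gripper_width: 91.3Traceback (most recent call last):
  File "<stdin>", line 18, in <module>
ValueError: could not broadcast input array from shape (286,220,3) into shape (280,220,3)
```

Run:
```python
from h import *
ld=lambda n:np.ascontiguousarray(cv2.imread(f"pics/{n}.png")[:,:,::-1])
T,S,T9,S9=map(ld,("top10","side10","top9","side9"))
mats=dict(red=(349.4,310.8,13.7,200),yellow=(481.7,1.2,20.6,142),green=(349.2,-320.7,-18.6,86))
R=dict(red=((195,265,270,375),(290,320,425,400)),yellow=((315,230,385,315),(300,215,390,275)),green=((435,290,500,360),(395,155,455,212)))
out=[]
for c,(x,y,w,L) in mats.items():
    for n,I,r in(("top",T9 if c=="green" else T,R[c][0]),("side",S9 if c=="green" else S,R[c][1])):
        k=3
        a=crop(I,r,k); wire(a,n,box(L,62,42,42),[x,y,w,4],r[:2],k,(255,0,255)); out.append(a)
out.append(crop(S,(222,225,302,318),2.5)); out.append(crop(T,(260,180,360,310),1.8))
C=np.zeros((1500,800,3),np.uint8); x=y=h=0
for a in out:
    if x+a.shape[1]>800: x=0;y+=h;h=0
    C[y:y+a.shape[0],x:x+a.shape[1]]=a; x+=a.shape[1];h=max(h,a.shape[0])
C=C[:y+h]; f=min(1,600/C.shape[0]); cv2.imwrite("pics/p10.png",cv2.resize(C,None,fx=f,fy=f,interpolation=cv2.INTER_AREA)); print(C.shape)
def dots(n0,n1,cam,q):
    pass
for q in("salt_jar","bowl","insert"): print(q,[(d["location"],d["confidence"]) for d in tip_of(q,"side")][:2],[(d["rect"],d["confidence"]) for d in spot_in(q,"side")][:2])
```

```text
(819, 800, 3)
salt_jar [([259.0, 239.7], 0.96)] [([247.5, 214.9, 269.0, 242.5], 0.79)]
bowl [([336.6, 302.5], 0.9), ([428.2, 193.6], 0.17)] [([321.9, 280.4, 359.6, 307.8], 0.87), ([303.2, 344.7, 418.6, 394.6], 0.45)]
insert [([261.6, 291.2], 0.59)] [([237.6, 259.5, 283.8, 299.3], 0.95), ([299.3, 343.9, 417.8, 392.7], 0.41)]
```

View pics/p10.png

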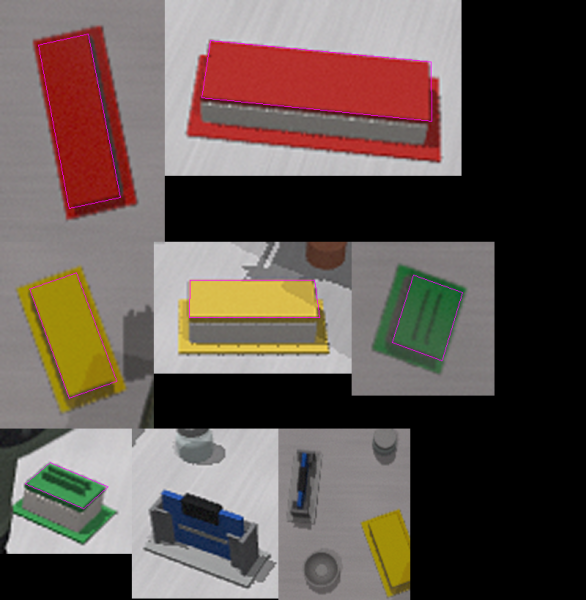

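The lids coincide with the outlines predicted for tubs centred on their mats, to about 1 px. The insert stands in its guides, and the jar and bowl stand. I hand in.

Run:
```python
from h import *
a=cv2.imread("pics/side0.png",0);b=cv2.imread("pics/side10.png",0)
for n,(l,t,r,d) in dict(jar=(246,214,268,244),bowl=(322,280,358,307)).items():
    m=cv2.minMaxLoc(cv2.matchTemplate(b[t-8:d+8,l-8:r+8],a[t:d,l:r],cv2.TM_CCOEFF_NORMED)); print(n,"score",round(m[1],2),"shift",np.array(m[3])-8)
print(job_done())
```

```text
jar score 1.0 shift [0 0]
bowl score 1.0 shift [0 0]
the job is handed in; nothing more can be done
None
```

The stack is taken apart and the job is handed in, at about 33 s of the 128 s allowed. The blue insert stands home in the grey holder, and the green, yellow and red tubs sit on their own mats.

**Last checks:**
- **Insert:** it touched down at TCP height 81.5 mm, against 81.6 mm expected for fully seated, with about 10 N of contact. The side picture shows it inside both guides.
- **Tubs:** the lids match the outlines predicted for centred, aligned tubs to about 1 px (roughly 2–3 mm) in both cameras. That match was judged by eye from the picture. The tubs stayed upright throughout, and each was lowered until it touched its mat.
- **Jar and bowl:** image matching between the first and last side pictures shows no shift for either.
- **Disagreements:** the network's positions for the jar and bowl differed by 2–3 px between the first and last pictures. The image matching showed no movement, so I took that as detector noise. The top camera's colour fit of the green mat came out too small because of shadow, so I used the side camera for it.

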